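# Take a cooled power module apart into its service trays

## Task

Take the stacked power module apart from the top down, one piece at a time: set the clamp bar, then the round fan, then the heat sink and last the module itself each into the grey tray made to its shape. Each piece must lie upright (the way up it was) and flat on the floor of its tray, inside the rim; set the pieces down rather than dropping or tipping them, and leave the cutters and the flux jar where they are.

Things in the scene. Friction and masses are not known exactly. Their poses are not given: they have to be found in the camera images.
- bar: Steel clamp bar with a dark screw head near each end, the top piece of the stack: 52 (own x) x 12 (y) x 14 high. Lies across the fan. Origin: centre of the underside.
- fan: Round black fan, diameter 40, 16 high, flat on both faces, second from the top, under the clamp bar and on the heat sink. Origin: centre of the underside, z up its axis.
- heat_sink: Square aluminium heat sink with upright fins, 56 x 56 x 16 high, under the fan and on the power module; the fins run along its own x and its +-y sides are flat. Origin: centre of the underside.
- module: Flat oblong dark steel power module with bright screws in its corners, 120 (own x) x 60 (y) x 18 high, the bottom piece of the stack, standing on the bench. The pieces only rest on one another, nothing is fastened. Origin: centre of the underside.
- bar_tray: Fixed grey plastic tray, small, narrow and oblong; its floor is 3 mm above the bench and its rim stands 3 mm above that floor (6 mm above the bench), 3 mm thick. Inside 68 (own x) x 28 (y). Place for the clamp bar. A small flat pull tab sticks out 15 mm on its -x side. Origin: centre of the underside, at bench height; x along its length.
- fan_tray: Fixed grey plastic tray, the round one; its floor is 3 mm above the bench and its rim stands 3 mm above that floor (6 mm above the bench), 3 mm thick. Inside diameter 56. Place for the round fan. A small flat pull tab sticks out 15 mm on its -x side. Origin: centre of the underside, at bench height; z up.
- sink_tray: Fixed grey plastic tray, the square one; its floor is 3 mm above the bench and its rim stands 3 mm above that floor (6 mm above the bench), 3 mm thick. Inside 72 x 72. Place for the heat sink. A small flat pull tab sticks out 15 mm on its -x side. Origin: centre of the underside, at bench height; x and y square to its sides.
- module_tray: Fixed grey plastic tray, the biggest, oblong; its floor is 3 mm above the bench and its rim stands 3 mm above that floor (6 mm above the bench), 3 mm thick. Inside 136 (own x) x 76 (y). Place for the power module. A small flat pull tab sticks out 15 mm on its -x side. Origin: centre of the underside, at bench height; x along its length.
- cutters: Bystander: side cutters with red grips lying loose on the bench between stack and trays, 123 (own x) x 46 x 12. To be left alone. Origin: centre of the underside.
- flux_jar: Bystander: small amber jar with a screw lid standing loose on the bench, diameter 38, 33 high. To be left alone. Origin: centre of the underside.

How it is judged:
By the outcome, as a careful person would: the job done as asked, in the order asked, and still so for the second after the job is handed in, with the robot touching nothing.
It also fails if it takes over 128 s, if anything falls off the work surface, if the arm or the gripper's body presses on something with over 40 N, if the wrist force passes 120 N, or if a joint passes its speed limit or range.

## Robot

A 6-joint arm with a two-finger parallel gripper is mounted at the origin on a cart in front of the work surface, level with it; the furniture and walls round the work are solid. World frame = base frame: x ahead of the robot, y to its left, z up, the work surface at z = 0. Lengths are in m, angles in rad, forces in N, time in s.
With the tool pointing down it reaches from about 0.25 to 0.85 m from the base axis. Payload 12.5 kg.
Tool frame: the origin (TCP) lies midway between the tips of the shut fingers; the grasp point (between the pads) lies 19 mm behind it; z points along the fingers, y is the line along which they close (so a half turn about z gives the same grasp; the last joint's range is limited). The gripper opens to 93 mm and grips with 3 to 60 N. Pads are 15 mm wide; open, the fingers measure 128 mm over their backs; the gripper's body (75 mm by 188 mm) begins 65 mm behind the grasp point.
Start: joints at [1.221, 0.351, 1.652, -0, 1.139, -0.085], TCP at [0.144, 0.531, 0.219] pointing down, gripper open.
Joint ranges: [-2.75, 2.75], [-0.79, 2.1], [0.01, 2.65], [-1.57, 4.71], [0.07, 3.14], [-2.87, 2.87]. Speed limits (rad/s): [2.22, 2.22, 2.79, 3.14, 3.14, 3.14].

## Interface

Orientations are given as a unit quaternion [x, y, z, w].
In Python, from plant import ctrl, viewer, nets gives the robot as it stands.
- The arm moves only by the tool servo_tool, never from a script. Its argument "plan" is a list that holds one entry, the list of rows, each a list of 7 numbers: the turn, a rotation vector about the tool's x, y, z in rad, then the shift along the tool's x, y, z in m, then the closure in counts, from 0 (fully open) to 255 (shut). In form: [[[rx, ry, rz, tx, ty, tz, hand], ...]]. A call has exactly 8 rows; each row shifts and turns the commanded pose from where the row before left it, along the tool's axes as they then stand; what a row does not reach is not made up. A row lasts 1/12 s, in which the tool goes at most 41.7 mm and 7.16 degrees, less where a joint would pass 70% of its speed; a pose out of reach is approached as far as the arm can. A call is refused whole if a number of a shift passes 0.0417 or a number of a turn 0.125, either way. A call with a gripper value outside its range is refused whole. The fingers move at their own pace and stop on an object; "grip_force" is the grip in N (left out, the last holds). Time passes only in rows, so rows that do not move let the fingers close, or fill a call up. It gives the time, the measured TCP pose, the force, the opening and the grip force at its end, in the units of the state.
- ctrl.get_state(): the state, without advancing time (a new reading comes with each control period).
- viewer.snapshot(name): name is "scene" or "top" or "wrist"; returns the picture (400x640x3 uint8, red, green, blue); there is no depth.
- viewer.get_calibration(name): a dict with "camera_matrix" (3x3 intrinsics, pixels), "k1" (the pictures are not rectified: a ray, as slopes to the right and down, at radius r is drawn at 1 + k1 r^2 times it, then the intrinsics apply), "rvec" (rotation vector, rad) and "tvec" (3), from world to camera coordinates, as OpenCV has them; the wrist camera has in their place "mount" (4x4, takes a point from camera to tool coordinates, whose origin is the TCP and whose axes are the flange's). Camera axes: x right, y down, z forward; pixel columns grow to the right and rows downward; lengths in m; the calibration is good to about 2 mm. A picture is of the moment at which its call begins: read the wrist's pose just before it. get_calibration takes no time and is no camera call.
- ctrl.hand_in(): hands the job in; it is judged then, once.
Trained networks look in the newest picture that a camera, given by its name, has taken for a name from the list of things; names that differ only in an ending like _2 or _b are one class to them, and where a whole thing is asked for, a point or a joint stands for the part that bears it (a point fixed in the world has none). Each returns a list of dicts, best first, with "p" (0 to 1); they miss things now and then, are a little off and sometimes report something else, mostly with a low value. They report only what shows in the picture. A call takes as long as a camera call.
- nets.regions_of(thing, camera): "pixels" (400x640 bool, what is visible of it) and "box" ([left, top, right, bottom] in pixels, round what is visible of it).
The state is a dict: "time_s": time; "joint_positions": joint angles; "joint_velocities": joint speeds; "joint_torque": joint torques, N m; "eef_pos": TCP position; "eef_rot": TCP orientation; "ft_force": force on the tool from outside, world axes, zero at the start; "ft_torque": the same for the moment, N m; "finger_gap": opening from 0.0 (shut) to 1.0 (fully open); "grasp_force": force on a finger pad.
Only numpy, scipy, OpenCV 4.12 (cv2) and the standard library are available. Lean on these libraries where they do the work, as an engineer would, in place of code of your own. Each camera call takes 0.05 s, during which the arm holds its last target. There are 200 camera calls.

## Working session

There is one attempt and no reset: what is moved stays moved. The work goes in short steps, Python scripts to look and compute and a tool call to move; the robot and the scene stay as the last step left them, time stands still between calls to the robot, and variables do not carry over. Pictures are saved under pics/ and viewed, at most 15 in all, crops included, and the job is handed in when it is done.

Besides the shell and the picture viewer there is one more tool, called after "Call:" as name(argument=value, ...) on one line, values as JSON. servo_tool: Moves the arm, as the interface text tells. Its arguments: {"type":"object","properties":{"plan":{"type":"array","items":{"type":"array","items":{"type":"array","items":{"type":"number"}}}},"grip_force":{"type":"number"}},"required":["plan"]}

```bash
ls; mkdir -p pics
python3 - <<'E'
from plant import ctrl, viewer, nets
import cv2, numpy as np
s=ctrl.get_state(); print({k:np.round(v,4).tolist() for k,v in s.items()})
for n in ["top","scene"]:
    im=viewer.snapshot(n); cv2.imwrite(f"pics/{n}0.png",im[:,:,::-1])
    c=viewer.get_calibration(n); print(n,c)
print(viewer.get_calibration("wrist"))
E
```

```text
pics
{'time_s': 0.0, 'joint_positions': [1.2214, 0.3512, 1.6524, -0.0, 1.1391, -0.0846], 'joint_velocities': [-0.001, 0.0008, -0.0009, 0.0006, -0.003, 0.0], 'joint_torque': [-0.0009, -49.7326, -28.5259, 0.0699, 0.0257, -0.0001], 'eef_pos': [0.1438, 0.5305, 0.2181], 'eef_rot': [0.132, 0.9912, -0.0006, -0.0001], 'ft_force': [-0.0296, 0.1049, 0.1555], 'ft_torque': [-0.0526, 0.0056, 0.0275], 'grasp_force': 0.0, 'finger_gap': 0.9993}
top {'camera_matrix': array([[390.17819482,   0.        , 319.61733208],
       [  0.        , 390.17819482, 195.65858198],
       [  0.        ,   0.        ,   1.        ]]), 'k1': -0.02900303149093854, 'rvec': array([ 2.14226668, -2.16035086,  0.16019464]), 'tvec': array([-0.02279671,  0.50213408,  0.97516282])}
scene {'camera_matrix': array([[439.70748636,   0.        , 315.19368049],
       [  0.        , 439.70748636, 200.83695246],
       [  0.        ,   0.        ,   1.        ]]), 'k1': -0.046286173314145154, 'rvec': array([ 2.0692461 , -0.6273556 ,  0.31000081]), 'tvec': array([-0.43905278,  0.19141996,  0.75333741])}
{'camera_matrix': array([[315.76975193,   0.        , 319.92061136],
       [  0.        , 315.76975193, 194.72560415],
       [  0.        ,   0.        ,   1.        ]]), 'k1': -0.023724302034308746, 'mount': array([[ 1.30087508e-03, -9.59542226e-01, -2.81561760e-01,
         7.90124155e-02],
       [ 9.99998657e-01,  1.52903161e-03, -5.90623768e-04,
        -2.81180638e-04],
       [ 9.97245278e-04, -2.81560614e-01,  9.59542926e-01,
        -1.65350881e-01],
       [ 0.00000000e+00,  0.00000000e+00,  0.00000000e+00,
         1.00000000e+00]])}
```

View pics/top0.png

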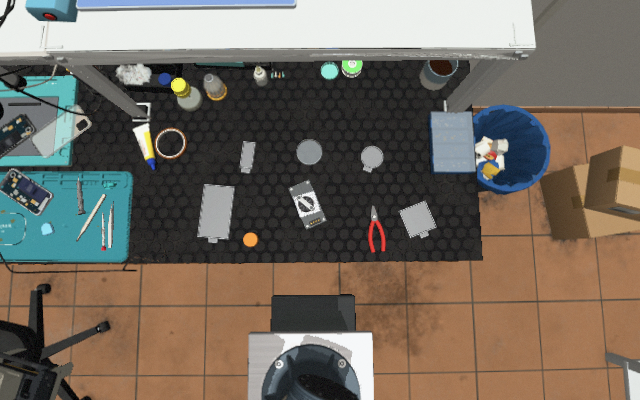

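View pics/scene0.png

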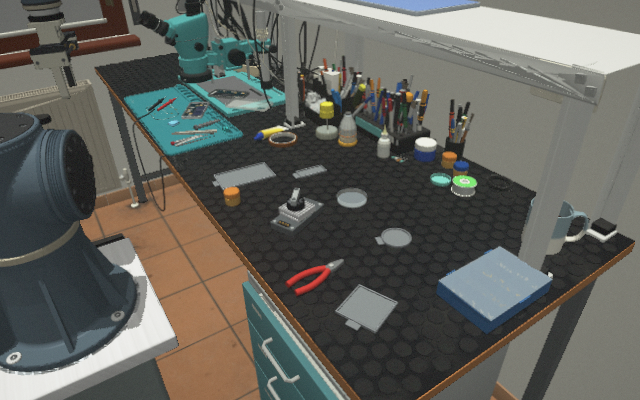

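```bash
cat > h.py <<'E'
from plant import ctrl, viewer, nets
import cv2, numpy as np
from scipy.spatial.transform import Rotation as Ro
def cam(n,s=None):
    c=viewer.get_calibration(n); K=c["camera_matrix"];k1=c["k1"]
    if n=="wrist":
        s=s or ctrl.get_state()
        T=np.eye(4);T[:3,:3]=Ro.from_quat(s["eef_rot"]).as_matrix();T[:3,3]=s["eef_pos"]
        M=T@c["mount"]; return K,k1,M[:3,:3],M[:3,3]
    R=cv2.Rodrigues(c["rvec"])[0]; return K,k1,R.T,-R.T@c["tvec"]
def p2w(C,px,z):
    K,k1,R,p=C; px=np.atleast_2d(px).astype(float).reshape(-1,1,2)
    u=cv2.undistortPoints(px,K,np.array([k1,0,0,0,0.]))[:,0]
    d=np.c_[u,np.ones(len(u))]@R.T
    return p+d*((z-p[2])/d[:,2])[:,None]
def rect(C,m,z):
    """min-area rectangle in world of mask outline at height z, after opening (removes tab)"""
    cs,_=cv2.findContours(m.astype(np.uint8),cv2.RETR_EXTERNAL,cv2.CHAIN_APPROX_NONE)
    c=max(cs,key=cv2.contourArea)[:,0]
    w=p2w(C,c,z)[:,:2]; (x,y),(a,b),t=cv2.minAreaRect((w*1000).astype(np.float32))
    return [round(v,1) for v in (x,y,a,b,t)], np.round(p2w(C,[c.mean(0)],z)[0,:2]*1000,1)
E
python3 - <<'E'
from h import *
C=cam("top");print("campos",C[3], cam("scene")[3], cam("wrist")[3])
viewer.snapshot("top")
H=dict(bar=.068,fan=.05,heat_sink=.034,module=.018,bar_tray=.006,fan_tray=.006,sink_tray=.006,module_tray=.006,cutters=.008,flux_jar=.033)
for n,z in H.items():
    for r in nets.regions_of(n,"top")[:2]:
        m=r["pixels"]
        if n.endswith("tray"): m=cv2.morphologyEx(m.astype(np.uint8),cv2.MORPH_OPEN,np.ones((7,7)) if n!="bar_tray" else np.ones((7,7)))
        if not m.any(): continue
        print(n,round(r["p"],2),r["box"],*rect(C,m,z))
E
```

```text
campos [ 0.35939863 -0.01919029  1.03637118] [ 0.09141699 -0.68891895  0.56032117] [0.06752971 0.55111732 0.38352499]
bar 0.55 [299.4, 195.3, 315.1, 209.5] [479.4, 10.7, 48.7, 15.5, 52.6] [479.3  10. ]
fan 0.45 [299.0, 195.8, 313.8, 209.6] [470.5, 18.8, 28.9, 12.6, 44.5] [471.4  18.1]
heat_sink 0.57 [291.7, 189.8, 320.8, 214.5] [480.9, 7.0, 58.1, 56.0, 19.5] [479.8   7.4]
module 0.67 [288.1, 180.8, 326.0, 227.9] [442.3, -10.4, 35.0, 60.7, 21.3] [442.   -9.6]
bar_tray 0.72 [238.6, 140.7, 254.9, 172.0] [615.1, 167.5, 37.9, 87.5, 85.0] [616.9 168.3]
fan_tray 0.59 [360.3, 146.6, 380.5, 175.4] [608.2, -168.8, 52.1, 61.1, 89.6] [ 607.5 -167.1]
sink_tray 0.84 [397.1, 203.1, 437.0, 238.7] [437.7, -289.1, 90.2, 84.9, 22.9] [ 440.3 -287. ]
module_tray 0.84 [199.2, 185.7, 234.3, 245.6] [462.6, 251.2, 82.1, 150.7, 85.7] [464.9 249.7]
cutters 0.7 [371.3, 207.2, 383.3, 252.4] [417.5, -176.3, 44.7, 113.3, 88.5] [ 408.2 -173.6]
flux_jar 0.53 [244.8, 231.4, 259.5, 245.3] [391.3, 151.0, 37.0, 33.9, 63.4] [391.6 150.6]
```

Call:
servo_tool(plan=[[[0,0,0,-0.027,-0.027,-0.004,0],[0,0,0,-0.027,-0.027,-0.004,0],[0,0,0,-0.027,-0.027,-0.004,0],[0,0,0,-0.027,-0.027,-0.004,0],[0,0,0,-0.027,-0.027,-0.004,0],[0,0,0,-0.027,-0.027,-0.004,0],[0,0,0,-0.027,-0.027,-0.004,0],[0,0,0,-0.027,-0.027,-0.004,0]]])

```text
time_s: 1.32
eef_pos: [0.2963, 0.2642, 0.251]
eef_rot: [0.132, 0.991, 0.0, 0.0]
ft_force: [0.8, 1.0, 0.8]
finger_gap: 1.002
grasp_force: 0.0
```

Call:
servo_tool(plan=[[[0,0,0,-0.027,-0.027,-0.004,0],[0,0,0,-0.027,-0.027,-0.004,0],[0,0,0,-0.027,-0.027,-0.004,0],[0,0,0,-0.027,-0.027,-0.004,0],[0,0,0,-0.027,-0.027,-0.004,0],[0,0,0,-0.027,-0.027,-0.004,0],[0,0,0,-0.027,-0.027,-0.004,0],[0,0,0,0,0,0,0]]])

```text
time_s: 1.98
eef_pos: [0.4314, 0.0295, 0.2793]
eef_rot: [0.134, 0.991, -0.0, 0.001]
ft_force: [-0.5, 1.1, -0.4]
finger_gap: 1.0
grasp_force: 0.0
```

Run:
```python
from h import *
s=ctrl.get_state(); C=cam("wrist",s); im=viewer.snapshot("wrist"); cv2.imwrite("pics/w1.png",im[:,:,::-1])
print(s["time_s"],np.round(s["eef_pos"],4),np.round(s["joint_positions"],3),np.round(C[3],3))
H=dict(bar=.064,fan=.05,heat_sink=.034,module=.018,bar_tray=.006,fan_tray=.006,sink_tray=.006,module_tray=.006)
for n,z in H.items():
    for r in nets.regions_of(n,"wrist")[:2]:
        m=r["pixels"]; m2=cv2.morphologyEx(m.astype(np.uint8),cv2.MORPH_OPEN,np.ones((19,19))) if "tray" in n else m
        if m2.any(): print(n,round(r["p"],2),np.round(r["box"]),*rect(C,m2,z))
```

```text
1.9833 [0.4314 0.0295 0.2793] [-3.900e-02  6.500e-02  1.855e+00 -1.000e-03  1.219e+00 -1.340e+00] [0.355 0.05  0.445]
bar 0.56 [298. 192. 335. 218.] [475.9, 10.4, 51.6, 14.7, 49.2] [475.5   9.6]
fan 0.77 [304. 187. 329. 216.] [465.6, 16.7, 34.7, 18.1, 47.0] [466.7  15.7]
fan 0.3 [150. 145. 205. 225.] [409.6, -154.1, 110.1, 43.5, 0.3] [ 399.4 -152. ]
heat_sink 0.61 [284. 173. 343. 226.] [477.2, 5.8, 59.1, 59.5, 17.0] [474.6   5.3]
module 0.72 [270. 150. 353. 240.] [438.2, -11.9, 35.8, 62.2, 21.4] [438.4 -11.4]
sink_tray 0.8 [ 87. 188. 156. 252.] [439.5, -285.2, 86.7, 80.3, 74.7] [ 436.4 -285.9]
module_tray 0.68 [447.  82. 511. 196.] [458.9, 246.4, 83.4, 151.4, 84.0] [456.6 247.2]
```

View pics/w1.png

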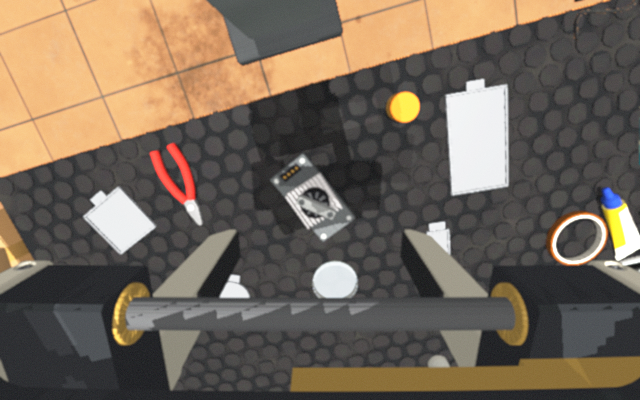

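Call:
servo_tool(plan=[[[0,0,-0.114,0,0,0.011,0],[0,0,-0.114,0,0,0.011,0],[0,0,-0.114,0,0,0.011,0],[0,0,-0.114,0,0,0.011,0],[0,0,-0.114,0,0,0.011,0],[0,0,-0.114,0,0,0.011,0],[0,0,-0.114,0,0,0.011,0],[0,0,-0.114,0,0,0.011,0]]])

```text
time_s: 3.1
eef_pos: [0.4287, 0.0344, 0.1902]
eef_rot: [-0.321, 0.947, -0.0, 0.0]
ft_force: [0.5, -0.4, 1.1]
finger_gap: 0.998
grasp_force: 0.0
```

Call:
servo_tool(plan=[[[0,0,-0.114,0,0,0.011,0],[0,0,-0.114,0,0,0.011,0],[0,0,0,-0.007,-0.0235,0,0],[0,0,0,-0.007,-0.0235,0,0],[0,0,0,0,0,0,0],[0,0,0,0,0,0,0],[0,0,0,0,0,0,0],[0,0,0,0,0,0,0]]])

```text
time_s: 3.77
eef_pos: [0.4731, 0.0151, 0.1686]
eef_rot: [-0.424, 0.906, 0.0, -0.0]
ft_force: [-1.2, 0.3, 0.9]
finger_gap: 1.002
grasp_force: 0.0
```

```bash
cat >> h.py <<'E'
def st(s=None):
    s=s or ctrl.get_state(); x=Ro.from_quat(s["eef_rot"]).as_matrix()[:,0]
    phi=np.degrees(np.arctan2(x[1],x[0]))%360
    print("t",round(s["time_s"],2),"tcp",np.round(np.array(s["eef_pos"])*1000,1),"phi",round(phi,1),"q6",round(np.degrees(s["joint_positions"][5]),1)); return s,phi
def go(x,y,z,phi):
    """mm, deg: turn about tool z, then shift in tool axes after the turn"""
    s,p=st(); d=np.array([x,y,z])-np.array(s["eef_pos"])*1000
    f=np.radians(phi); turn=-((phi-p+180)%360-180)
    print("turn",round(np.radians(turn),3),"shift mm",np.round([np.cos(f)*d[0]+np.sin(f)*d[1], np.sin(f)*d[0]-np.cos(f)*d[1], -d[2]],1))
def look(names,fn,k=19):
    s=ctrl.get_state(); C=cam("wrist",s); im=viewer.snapshot("wrist"); cv2.imwrite(f"pics/{fn}.png",im[:,:,::-1]); st(s)
    for n,z in names.items():
        for r in nets.regions_of(n,"wrist")[:1]:
            m=r["pixels"].astype(np.uint8)
            if "tray" in n: m=cv2.morphologyEx(m,cv2.MORPH_OPEN,np.ones((k,k)))
            if m.any(): print(n,round(r["p"],2),np.round(r["box"]),*rect(C,m,z))
    return C
E
python3 - <<'E'
from h import *
look(dict(bar=.064,fan=.05,heat_sink=.034,module=.018),"w2")
E
```

```text
t 3.77 tcp [473.1  15.1 168.6] phi 230.2 q6 -144.0
bar 0.57 [303. 161. 320. 218.] [477.7, 8.3, 52.7, 11.6, 49.4] [477.3   7.7]
fan 0.97 [291. 167. 332. 206.] [467.5, 15.0, 38.4, 14.0, 46.0] [468.1  13.5]
heat_sink 0.71 [272. 142. 350. 216.] [478.2, 5.1, 58.0, 57.2, 18.3] [478.3   5.2]
module 0.9 [260. 113. 360. 237.] [458.1, -5.3, 73.3, 59.9, 23.2] [452.8 -16.6]
```

View pics/w2.png

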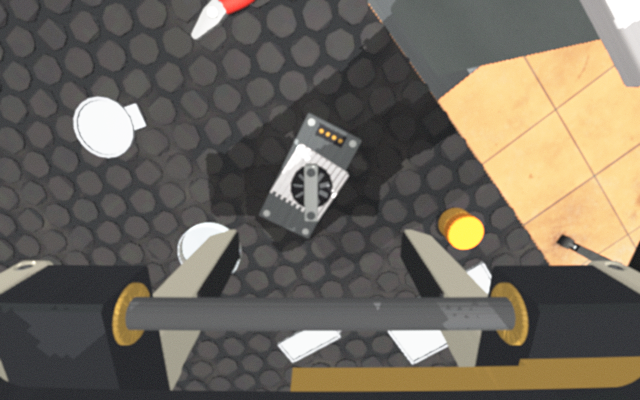

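```bash
python3 -c "
from h import *
go(477.7,8.3,55,229.4)"
```

```text
t 4.02 tcp [473.6  14.7 168.8] phi 230.2 q6 -144.0
turn 0.013 shift mm [  2.2  -7.3 113.8]
```

Call:
servo_tool(plan=[[[0,0,0.013,0.002,-0.007,0.01,0],[0,0,0,0,0,0.025,0],[0,0,0,0,0,0.025,0],[0,0,0,0,0,0.025,0],[0,0,0,0,0,0.017,0],[0,0,0,0,0,0.012,0],[0,0,0,0,0,0,0],[0,0,0,0,0,0,0]]])

```text
time_s: 4.68
eef_pos: [0.4777, 0.0083, 0.0541]
eef_rot: [-0.418, 0.909, 0.0, -0.001]
ft_force: [0.9, 0.0, -0.2]
finger_gap: 1.004
grasp_force: 0.0
```

Call:
servo_tool(plan=[[[0,0,0,0,0,0,255],[0,0,0,0,0,0,255],[0,0,0,0,0,0,255],[0,0,0,0,0,0,255],[0,0,0,0,0,0,255],[0,0,0,0,0,0,255],[0,0,0,0,0,0,255],[0,0,0,0,0,0,255]]], grip_force=25)

```text
time_s: 5.35
eef_pos: [0.478, 0.0086, 0.0547]
eef_rot: [-0.418, 0.909, -0.0, 0.0]
ft_force: [0.1, -0.7, 0.1]
finger_gap: 0.478
grasp_force: 0.0
```

Call:
servo_tool(plan=[[[0,0,0,0,0,0,255],[0,0,0,0,0,0,255],[0,0,0,0,0,0,255],[0,0,0,0,0,0,255],[0,0,0,0,0,0,255],[0,0,0,0,0,0,255],[0,0,0,0,0,0,255],[0,0,0,0,0,0,255]]])

```text
time_s: 6.02
eef_pos: [0.478, 0.0086, 0.0547]
eef_rot: [-0.418, 0.909, -0.0, 0.0]
ft_force: [0.2, 1.2, 0.3]
finger_gap: 0.124
grasp_force: 25.0
```

Call:
servo_tool(plan=[[[0,0,0,0,0,0,255],[0,0,0,0,0,-0.002,255],[0,0,0,0,0,-0.004,255],[0,0,0,0,0,-0.01,255],[0,0,0,0,0,-0.02,255],[0,0,0,0,0,-0.02,255],[0,0,0,0,0,-0.02,255],[0,0,0,0,0,-0.014,255]]])

```text
time_s: 6.68
eef_pos: [0.4784, 0.0085, 0.1472]
eef_rot: [-0.418, 0.908, -0.001, 0.001]
ft_force: [0.0, -0.5, -0.4]
finger_gap: 0.124
grasp_force: 25.0
```

```bash
python3 -c "
from h import *
go(618,168,190,175)"
```

```text
t 6.68 tcp [478.4   8.5 147.2] phi 229.4 q6 -144.0
turn 0.95 shift mm [-125.1  171.   -42.8]
```

Call:
servo_tool(plan=[[[0,0,0.119,0,0,-0.005,255],[0,0,0.119,0,0,-0.005,255],[0,0,0.119,0,0,-0.005,255],[0,0,0.119,0,0,-0.005,255],[0,0,0.119,0,0,-0.005,255],[0,0,0.119,0,0,-0.005,255],[0,0,0.119,0,0,-0.005,255],[0,0,0.119,0,0,-0.005,255]]])

```text
time_s: 7.35
eef_pos: [0.4779, 0.0086, 0.1858]
eef_rot: [0.048, 0.999, -0.0, 0.0]
ft_force: [0.7, -0.1, 0.3]
finger_gap: 0.126
grasp_force: 25.0
```

Call:
servo_tool(plan=[[[0,0,0,-0.021,0.0285,0,255],[0,0,0,-0.021,0.0285,0,255],[0,0,0,-0.021,0.0285,0,255],[0,0,0,-0.021,0.0285,0,255],[0,0,0,-0.021,0.0285,0,255],[0,0,0,-0.021,0.0285,0,255],[0,0,0,0,0,0,255],[0,0,0,0,0,0,255]]])

```text
time_s: 8.02
eef_pos: [0.619, 0.1686, 0.1848]
eef_rot: [0.044, 0.999, -0.0, -0.0]
ft_force: [0.1, -1.2, 0.1]
finger_gap: 0.128
grasp_force: 25.0
```

Run:
```python
from h import *
look(dict(bar_tray=.006,module_tray=.006),"w3",27)
```

```text
t 8.02 tcp [619.  168.6 184.8] phi 175.0 q6 -73.9
bar_tray 0.97 [304. 129. 336. 207.] [615.3, 167.2, 32.8, 70.9, 84.2] [614.3 166.7]
module_tray 0.94 [345.   2. 433.  94.] [492.7, 244.7, 82.2, 85.7, 85.2] [490.3 244.9]
```

View pics/w3.png

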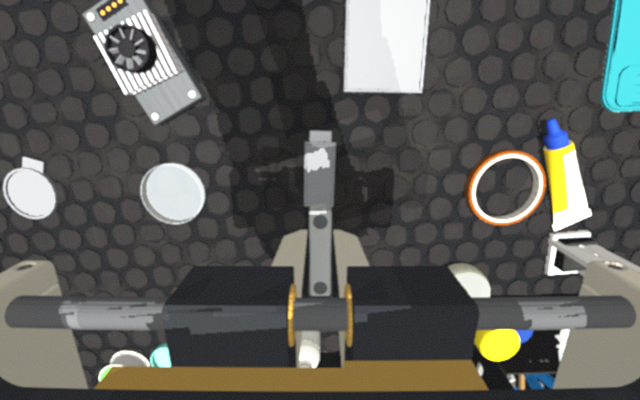

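Run:
```python
from h import *
C=cam("wrist"); r=nets.regions_of("bar_tray","wrist")[0]["pixels"]
for z in (.006,):
    L=[];R=[]
    for v in range(150,205,3):
        u=np.where(r[v])[0]; L.append((u[0],v));R.append((u[-1],v))
    for e in (L,R):
        w=p2w(C,e,z)[:,:2]*1000; p=np.polyfit(w[:,0],w[:,1],1); print("yaw",np.degrees(np.arctan(p[0])),"y at 615",np.polyval(p,615))
for c in (308,314,326,331): 
    v=np.where(r[:,c])[0]; print(c,p2w(C,[(c,v[0]),(c,v[-1])],.006)[:,:2].round(4).tolist())
print([ (v,r[v].sum()) for v in range(126,152)])
```

```text
yaw -5.907081643846949 y at 615 148.83784387663744
yaw -6.046173434120423 y at 615 181.0505030805
308 [[0.5774, 0.1571], [0.6511, 0.1497]]
314 [[0.5674, 0.1646], [0.6493, 0.1568]]
326 [[0.5696, 0.1773], [0.6505, 0.1705]]
331 [[0.5807, 0.1818], [0.6534, 0.176]]
[(126, np.int64(0)), (127, np.int64(0)), (128, np.int64(0)), (129, np.int64(0)), (130, np.int64(12)), (131, np.int64(20)), (132, np.int64(22)), (133, np.int64(22)), (134, np.int64(22)), (135, np.int64(22)), (136, np.int64(22)), (137, np.int64(22)), (138, np.int64(22)), (139, np.int64(22)), (140, np.int64(23)), (141, np.int64(27)), (142, np.int64(30)), (143, np.int64(31)), (144, np.int64(31)), (145, np.int64(31)), (146, np.int64(31)), (147, np.int64(30)), (148, np.int64(30)), (149, np.int64(30)), (150, np.int64(30)), (151, np.int64(30))]
```

```bash
python3 -c "
from h import *
go(615.5,166,9,174)"
```

```text
t 8.22 tcp [618.3 166.7 185.2] phi 174.8 q6 -73.9
turn 0.014 shift mm [  2.7  -1.  176.2]
```

Call:
servo_tool(plan=[[[0,0,0.014,0.003,-0.001,0.02,255],[0,0,0,0,0,0.03,255],[0,0,0,0,0,0.03,255],[0,0,0,0,0,0.03,255],[0,0,0,0,0,0.03,255],[0,0,0,0,0,0.02,255],[0,0,0,0,0,0.01,255],[0,0,0,0,0,0.004,255]]])

```text
time_s: 8.88
eef_pos: [0.6149, 0.1661, 0.0096]
eef_rot: [0.052, 0.999, -0.0, -0.001]
ft_force: [-0.1, 0.5, -0.6]
finger_gap: 0.123
grasp_force: 25.0
```

Call:
servo_tool(plan=[[[0,0,0,0,0,0.001,255],[0,0,0,0,0,0.001,255],[0,0,0,0,0,0.001,255],[0,0,0,0,0,0,255],[0,0,0,0,0,0,255],[0,0,0,0,0,0,255],[0,0,0,0,0,0,255],[0,0,0,0,0,0,255]]])

```text
time_s: 9.55
eef_pos: [0.6157, 0.1669, 0.0078]
eef_rot: [0.052, 0.999, 0.0, 0.0]
ft_force: [-0.3, 0.0, -0.0]
finger_gap: 0.127
grasp_force: 25.0
```

Call:
servo_tool(plan=[[[0,0,0,0,0,0.0005,255],[0,0,0,0,0,0,255],[0,0,0,0,0,0,200],[0,0,0,0,0,0,150],[0,0,0,0,0,0,100],[0,0,0,0,0,0,50],[0,0,0,0,0,0,0],[0,0,0,0,0,0,0]]])

```text
time_s: 10.22
eef_pos: [0.6157, 0.1668, 0.007]
eef_rot: [0.052, 0.999, -0.0, -0.0]
ft_force: [-0.1, -0.6, 0.4]
finger_gap: 0.508
grasp_force: 0.0
```

Call:
servo_tool(plan=[[[0,0,0,0,0,-0.005,0],[0,0,0,0,0,-0.01,0],[0,0,0,0,0,-0.025,0],[0,0,0,0,0,-0.03,0],[0,0,0,0,0,-0.03,0],[0,0,0,0,0,-0.03,0],[0,0,0,0,0,-0.03,0],[0,0,0,0,0,-0.02,0]]])

```text
time_s: 10.88
eef_pos: [0.6164, 0.167, 0.1915]
eef_rot: [0.052, 0.999, 0.0, 0.002]
ft_force: [1.1, -0.0, 0.8]
finger_gap: 0.995
grasp_force: 0.0
```

Run:
```python
from h import *
C=look(dict(bar=.017,bar_tray=.006,fan=.05),"w4",27)
im=cv2.imread("pics/w4.png")[100:260,200:440]; cv2.imwrite("pics/w4c.png",cv2.resize(im,None,fx=3,fy=3))
go(478,8,170,200)
```

```text
t 10.88 tcp [616.4 167.  191.5] phi 174.1 q6 -73.1
bar 0.6 [311. 151. 330. 195.] [616.0, 165.8, 13.5, 53.1, 84.1] [615.4 165.8]
fan 0.95 [109.  31. 161.  81.] [479.2, 12.0, 46.6, 39.6, 83.3] [479.1  11.9]
t 11.08 tcp [615.6 166.8 187.6] phi 174.1 q6 -73.1
turn -0.453 shift mm [ 183.6 -102.2   17.6]
```

View pics/w4c.png

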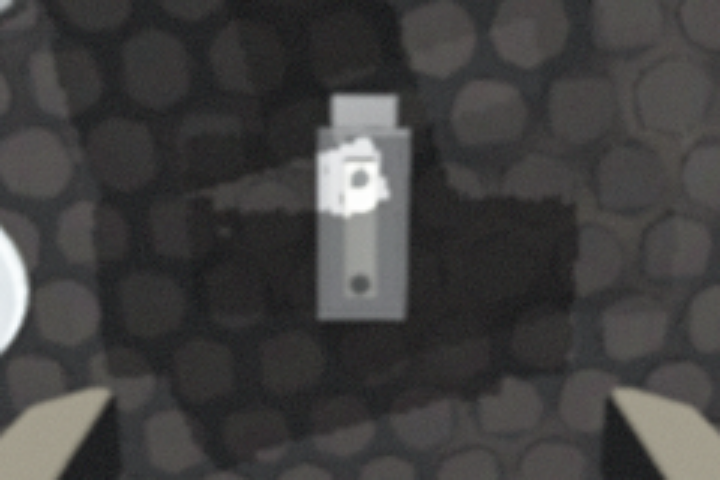

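Call:
servo_tool(plan=[[[0,0,-0.113,0,0,0,0],[0,0,-0.113,0,0,0,0],[0,0,-0.113,0,0,0,0],[0,0,-0.113,0,0,0,0],[0,0,0,0.031,-0.017,0.003,0],[0,0,0,0.031,-0.017,0.003,0],[0,0,0,0.031,-0.017,0.003,0],[0,0,0,0.031,-0.017,0.003,0]]])

```text
time_s: 11.75
eef_pos: [0.5202, 0.0597, 0.1735]
eef_rot: [-0.173, 0.985, 0.0, -0.001]
ft_force: [0.3, -0.3, 1.0]
finger_gap: 1.001
grasp_force: 0.0
```

Call:
servo_tool(plan=[[[0,0,0,0.031,-0.017,0.003,0],[0,0,0,0.031,-0.017,0.003,0],[0,0,0,0,0,0,0],[0,0,0,0,0,0,0],[0,0,0,0,0,0,0],[0,0,0,0,0,0,0],[0,0,0,0,0,0,0],[0,0,0,0,0,0,0]]])

```text
time_s: 12.42
eef_pos: [0.476, 0.0081, 0.1689]
eef_rot: [-0.174, 0.985, 0.0, -0.0]
ft_force: [0.0, -0.4, 0.2]
finger_gap: 0.998
grasp_force: 0.0
```

Run:
```python
from h import *
C=look(dict(fan=.05,heat_sink=.034,module=.018),"w5")
im=cv2.imread("pics/w5.png")[80:280,200:440]; cv2.imwrite("pics/w5c.png",cv2.resize(im,None,fx=3,fy=3))
```

```text
t 12.42 tcp [476.    8.1 168.9] phi 200.0 q6 -114.6
fan 0.74 [299. 166. 342. 210.] [475.8, 7.1, 41.6, 39.4, 20.1] [475.8   7. ]
heat_sink 0.66 [289. 157. 349. 217.] [478.1, 5.4, 58.1, 57.0, 17.5] [476.2   5.5]
module 0.57 [278. 122. 347. 240.] [457.8, -4.6, 74.0, 60.3, 23.1] [451.9 -15.9]
```

View pics/w5c.png

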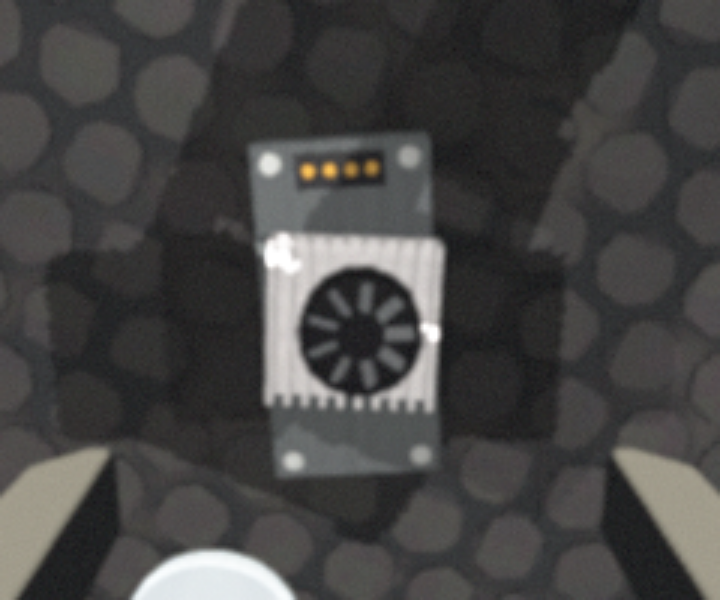

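Call:
servo_tool(plan=[[[0,0,0,0,0.001,0.02,0],[0,0,0,0,0,0.03,0],[0,0,0,0,0,0.03,0],[0,0,0,0,0,0.025,0],[0,0,0,0,0,0.015,0],[0,0,0,0,0,0.01,0],[0,0,0,0,0,0,0],[0,0,0,0,0,0,255]]], grip_force=20)

```text
time_s: 13.28
eef_pos: [0.4755, 0.0084, 0.0394]
eef_rot: [-0.173, 0.985, 0.0, -0.0]
ft_force: [-0.5, -0.0, 0.8]
finger_gap: 0.963
grasp_force: 0.0
```

Call:
servo_tool(plan=[[[0,0,0,0,0,0,255],[0,0,0,0,0,0,255],[0,0,0,0,0,0,255],[0,0,0,0,0,0,255],[0,0,0,0,0,0,255],[0,0,0,0,0,0,255],[0,0,0,0,0,0,255],[0,0,0,0,0,0,255]]])

```text
time_s: 13.95
eef_pos: [0.4753, 0.0084, 0.0392]
eef_rot: [-0.173, 0.985, -0.0, 0.0]
ft_force: [-1.5, 0.3, 2.0]
finger_gap: 0.42
grasp_force: 20.0
```

Call:
servo_tool(plan=[[[0,0,0,0,0,0,255],[0,0,0,0,0,0,255],[0,0,0,0,0,0,255],[0,0,0,0,0,0,255],[0,0,0,0,0,0,255],[0,0,0,0,0,0,255],[0,0,0,0,0,0,255],[0,0,0,0,0,0,255]]])

```text
time_s: 14.62
eef_pos: [0.4753, 0.0084, 0.0392]
eef_rot: [-0.173, 0.985, -0.0, 0.0]
ft_force: [-1.1, 1.1, 2.3]
finger_gap: 0.421
grasp_force: 20.0
```

Call:
servo_tool(plan=[[[0,0,0,0,0,-0.002,255],[0,0,0,0,0,-0.004,255],[0,0,0,0,0,-0.01,255],[0,0,0,0,0,-0.02,255],[0,0,0,0,0,-0.03,255],[0,0,0,0,0,-0.035,255],[0,0,0,0,0,-0.03,255],[0,0,0,0,0,-0.02,255]]])

```text
time_s: 15.28
eef_pos: [0.4759, 0.0084, 0.1939]
eef_rot: [-0.173, 0.985, -0.0, 0.002]
ft_force: [-0.5, -0.4, -1.3]
finger_gap: 0.422
grasp_force: 20.0
```

Call:
servo_tool(plan=[[[0,0,0,-0.0115,-0.035,0,255],[0,0,0,-0.0115,-0.035,0,255],[0,0,0,-0.0115,-0.035,0,255],[0,0,0,-0.0115,-0.035,0,255],[0,0,0,-0.0115,-0.035,0,255],[0,0,0,-0.0115,-0.035,0,255],[0,0,0,0,0,0,255],[0,0,0,0,0,0,255]]])

```text
time_s: 15.95
eef_pos: [0.612, -0.1666, 0.1902]
eef_rot: [-0.172, 0.985, 0.0, -0.0]
ft_force: [-0.3, 0.7, -0.7]
finger_gap: 0.422
grasp_force: 20.0
```

```bash
cat >> h.py <<'E'
def circ(C,m,z,skip=None):
    cs,_=cv2.findContours(m.astype(np.uint8),cv2.RETR_EXTERNAL,cv2.CHAIN_APPROX_NONE)
    w=p2w(C,max(cs,key=cv2.contourArea)[:,0],z)[:,:2]*1000
    c=w.mean(0)
    from scipy.optimize import least_squares
    r=least_squares(lambda q:np.hypot(*(w-q[:2]).T)-q[2],[*c,30],loss="soft_l1",f_scale=1.); return r.x.round(1)
E
python3 - <<'E'
from h import *
C=look(dict(fan_tray=.006,fan=.2),"w6",25)
m=nets.regions_of("fan_tray","wrist")[0]["pixels"]; print(circ(C,m,.006))
E
```

```text
t 15.95 tcp [ 612.  -166.6  190.2] phi 199.8 q6 -129.3
fan_tray 0.56 [290. 137. 348. 196.] [607.7, -171.7, 56.3, 54.8, 19.9] [ 605.6 -170.5]
fan 0.63 [284. 212. 358. 291.] [611.4, -166.6, 46.0, 39.2, 18.0] [ 610.9 -167. ]
[ 608.6 -171.2   30.9]
```

View pics/w6.png

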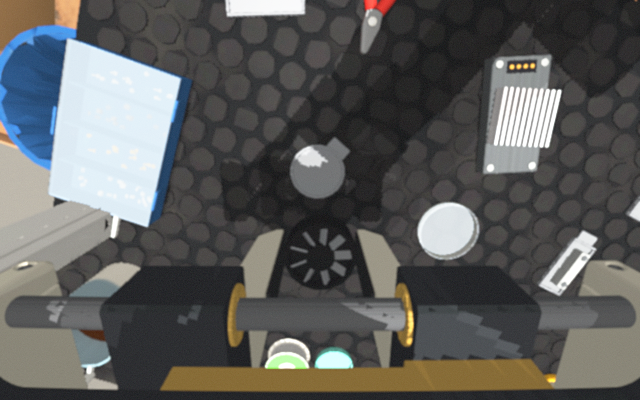

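```bash
python3 -c "
from h import *
C=cam('wrist')
for z in (.0,.06,.1): print(p2w(C,[(188,78),(155,225)],z)[:,:2].round(3).tolist())
go(608.6,-171.2,10,200)"
```

```text
[[0.561, -0.333], [0.74, -0.331]]
[[0.557, -0.309], [0.706, -0.308]]
[[0.555, -0.293], [0.683, -0.292]]
t 16.15 tcp [ 611.4 -164.5  190.7] phi 200.0 q6 -129.3
turn 0.0 shift mm [  4.9  -5.4 180.7]
```

Call:
servo_tool(plan=[[[0,0,0,0.005,-0.0055,0.02,255],[0,0,0,0,0,0.03,255],[0,0,0,0,0,0.03,255],[0,0,0,0,0,0.03,255],[0,0,0,0,0,0.03,255],[0,0,0,0,0,0.025,255],[0,0,0,0,0,0.01,255],[0,0,0,0,0,0.005,255]]])

```text
time_s: 16.82
eef_pos: [0.6082, -0.1714, 0.0091]
eef_rot: [-0.174, 0.985, 0.001, -0.001]
ft_force: [0.2, 0.5, -1.0]
finger_gap: 0.425
grasp_force: 20.0
```

Call:
servo_tool(plan=[[[0,0,0,0,0,0.0008,255],[0,0,0,0,0,0.0008,255],[0,0,0,0,0,0.0008,255],[0,0,0,0,0,0,255],[0,0,0,0,0,0,255],[0,0,0,0,0,0,255],[0,0,0,0,0,0,255],[0,0,0,0,0,0,255]]])

```text
time_s: 17.48
eef_pos: [0.6093, -0.1724, 0.0082]
eef_rot: [-0.173, 0.985, -0.0, 0.0]
ft_force: [-1.5, 0.7, 3.8]
finger_gap: 0.426
grasp_force: 20.0
```

Call:
servo_tool(plan=[[[0,0,0,0,0,0,130],[0,0,0,0,0,0,120],[0,0,0,0,0,0,100],[0,0,0,0,0,0,50],[0,0,0,0,0,0,0],[0,0,0,0,0,0,0],[0,0,0,0,0,-0.004,0],[0,0,0,0,0,-0.01,0]]])

```text
time_s: 18.15
eef_pos: [0.6083, -0.172, 0.0211]
eef_rot: [-0.173, 0.985, 0.001, -0.001]
ft_force: [-0.7, -0.1, 0.6]
finger_gap: 0.907
grasp_force: 0.0
```

Call:
servo_tool(plan=[[[0,0,0,0,0,-0.03,0],[0,0,0,0,0,-0.03,0],[0,0,0,0,0,-0.03,0],[0,0,0,0,0,-0.03,0],[0,0,0,0,0,-0.03,0],[0,0,0,0,0,0,0],[0,0,0,0,0,0,0],[0,0,0,0,0,0,0]]])

```text
time_s: 18.82
eef_pos: [0.6087, -0.1722, 0.1716]
eef_rot: [-0.173, 0.985, 0.0, -0.0]
ft_force: [0.3, -0.4, 0.0]
finger_gap: 1.0
grasp_force: 0.0
```

Run:
```python
from h import *
C=look(dict(fan_tray=.006),"w7",25)
for n,z in (("fan_tray",.006),("fan",.019)): print(n,circ(C,nets.regions_of(n,"wrist")[0]["pixels"],z))
im=cv2.imread("pics/w7.png")[80:280,200:440]; cv2.imwrite("pics/w7c.png",cv2.resize(im,None,fx=3,fy=3))
go(474,6,165,199)
```

```text
t 18.82 tcp [ 608.7 -172.2  171.6] phi 199.9 q6 -130.0
fan_tray [ 608.7 -171.2   30.8]Traceback (most recent call last):
  File "<stdin>", line 3, in <module>
IndexError: list index out of range
```

Run:
```python
from h import *
im=cv2.imread("pics/w7.png")[80:280,200:440]; cv2.imwrite("pics/w7c.png",cv2.resize(im,None,fx=3,fy=3))
go(474,6,165,199)
```

```text
t 19.02 tcp [ 608.5 -172.1  170.6] phi 199.9 q6 -130.0
turn 0.017 shift mm [ 69.2 212.2   5.6]
```

View pics/w7c.png

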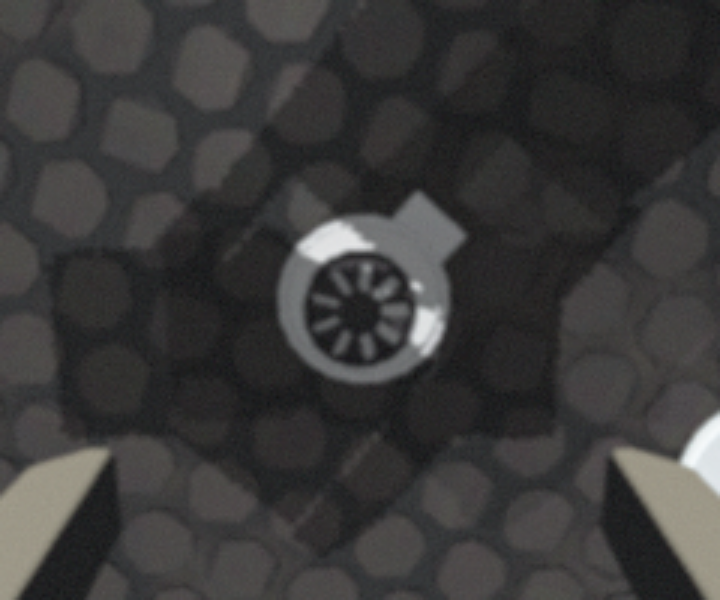

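Fan lies centred in its round tray (crop centre ~360,310). On to the heat sink.

Call:
servo_tool(plan=[[[0,0,0.017,0.0115,0.0355,0,0],[0,0,0,0.0115,0.0355,0,0],[0,0,0,0.0115,0.0355,0,0],[0,0,0,0.0115,0.0355,0,0],[0,0,0,0.0115,0.0355,0,0],[0,0,0,0.0115,0.0355,0,0],[0,0,0,0,0,0,0],[0,0,0,0,0,0,0]]])

```text
time_s: 19.68
eef_pos: [0.4732, 0.0074, 0.1716]
eef_rot: [-0.166, 0.986, 0.0, -0.0]
ft_force: [0.2, -0.4, 0.5]
finger_gap: 0.999
grasp_force: 0.0
```

Run:
```python
from h import *
C=look(dict(heat_sink=.034,module=.018),"w8")
for n,z in (("heat_sink",.034),("module",.018)):
    m=nets.regions_of(n,"wrist")[0]["pixels"].astype(np.uint8)
    c=max(cv2.findContours(m,0,1)[0],key=cv2.contourArea); q=cv2.approxPolyDP(c,6,True)[:,0]
    print(n,q.tolist(),(p2w(C,q,z)[:,:2]*1000).round(1).tolist())
im=cv2.imread("pics/w8.png")[80:280,200:440]; cv2.imwrite("pics/w8c.png",cv2.resize(im,None,fx=3,fy=3))
```

```text
t 19.68 tcp [473.2   7.4 171.6] phi 199.1 q6 -113.8
heat_sink 0.55 [292. 156. 348. 217.] [476.7, 5.4, 57.7, 55.6, 17.6] [476.4   5.4]
module 0.88 [281. 124. 345. 240.] [450.1, -7.6, 60.0, 61.6, 24.4] [447.1 -15.1]
heat_sink [[291, 161], [290, 214], [342, 216], [345, 162]] [[459.3, -27.2], [511.6, -11.6], [496.2, 39.2], [443.0, 22.6]]
module [[340, 126], [282, 132], [287, 187], [291, 159], [342, 160]] [[413.2, 7.5], [437.6, -45.1], [490.1, -23.3], [460.6, -28.3], [444.4, 21.1]]
```

View pics/w8c.png

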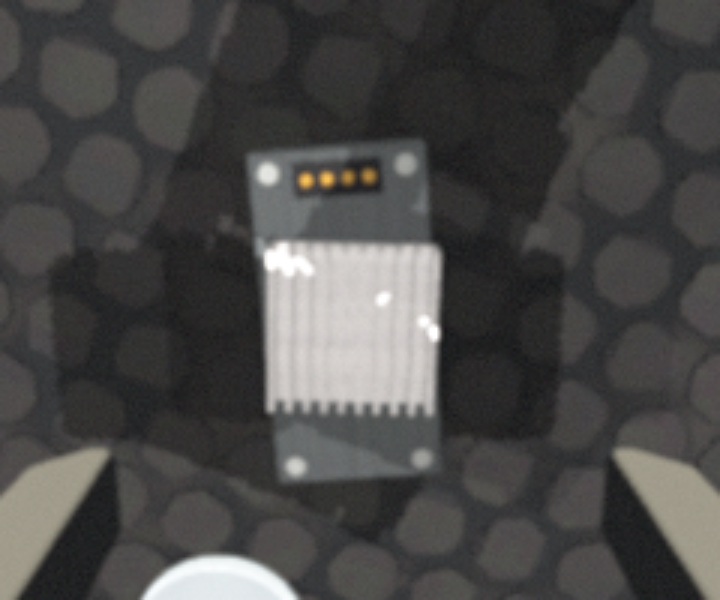

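```bash
python3 -c "
from h import *
go(476.7,5.4,23,197.6)"
```

```text
t 19.93 tcp [474.5   5.6 171.5] phi 198.9 q6 -113.9
turn 0.023 shift mm [ -2.   -0.8 148.5]
```

Call:
servo_tool(plan=[[[0,0,0.023,-0.002,-0.001,0.02,0],[0,0,0,0,0,0.035,0],[0,0,0,0,0,0.035,0],[0,0,0,0,0,0.03,0],[0,0,0,0,0,0.018,0],[0,0,0,0,0,0.01,0],[0,0,0,0,0,0,0],[0,0,0,0,0,0,255]]], grip_force=30)

```text
time_s: 20.6
eef_pos: [0.4766, 0.0057, 0.024]
eef_rot: [-0.153, 0.988, 0.0, -0.0]
ft_force: [-0.1, -0.1, 0.5]
finger_gap: 0.969
grasp_force: 0.0
```

Call:
servo_tool(plan=[[[0,0,0,0,0,0,255],[0,0,0,0,0,0,255],[0,0,0,0,0,0,255],[0,0,0,0,0,0,255],[0,0,0,0,0,0,255],[0,0,0,0,0,0,255],[0,0,0,0,0,0,255],[0,0,0,0,0,0,255]]])

```text
time_s: 21.27
eef_pos: [0.4764, 0.006, 0.0241]
eef_rot: [-0.154, 0.988, -0.0, 0.0]
ft_force: [-1.5, -0.5, 6.6]
finger_gap: 0.6
grasp_force: 30.0
```

Call:
servo_tool(plan=[[[0,0,0,0,0,-0.002,255],[0,0,0,0,0,-0.004,255],[0,0,0,0,0,-0.01,255],[0,0,0,0,0,-0.02,255],[0,0,0,0,0,-0.03,255],[0,0,0,0,0,-0.04,255],[0,0,0,0,0,-0.035,255],[0,0,0,0,0,-0.03,255]]])

```text
time_s: 21.93
eef_pos: [0.4761, 0.006, 0.198]
eef_rot: [-0.154, 0.988, -0.0, 0.001]
ft_force: [1.2, -0.3, -2.7]
finger_gap: 0.597
grasp_force: 30.0
```

Call:
servo_tool(plan=[[[0,0,0,0.015,-0.0335,0,255],[0,0,0,0.015,-0.0335,0,255],[0,0,0,0.015,-0.0335,0,255],[0,0,0,0.015,-0.0335,0,255],[0,0,0,0.015,-0.0335,0,255],[0,0,0,0.015,-0.0335,0,255],[0,0,0,0.015,-0.0335,0,255],[0,0,0,0.015,-0.0335,0,255]]])

```text
time_s: 22.6
eef_pos: [0.4424, -0.2874, 0.1956]
eef_rot: [-0.153, 0.988, -0.0, 0.0]
ft_force: [1.8, 0.4, -1.1]
finger_gap: 0.598
grasp_force: 30.0
```

Run:
```python
from h import *
ctrl.get_state(); viewer.snapshot("top"); viewer.snapshot("top"); viewer.snapshot("top")
C=look(dict(sink_tray=.006,heat_sink=.21),"w9",27)
m=nets.regions_of("sink_tray","wrist")[0]["pixels"].astype(np.uint8)
c=max(cv2.findContours(m,0,1)[0],key=cv2.contourArea); q=cv2.approxPolyDP(c,4,True)[:,0]
print(q.tolist(),(p2w(C,q,.006)[:,:2]*1000).round(1).tolist())
```

```text
t 22.75 tcp [ 442.5 -287.5  195.2] phi 197.5 q6 -145.5
sink_tray 0.87 [284. 124. 354. 201.] [437.1, -288.7, 73.3, 78.8, 17.6] [ 436.2 -288.8]
heat_sink 0.63 [271. 201. 375. 298.] [438.7, -288.9, 55.4, 54.1, 17.6] [ 438.7 -288.9]
[[284, 141], [291, 201], [354, 200], [351, 135], [331, 137], [327, 126], [308, 128], [306, 138]] [[418.7, -337.2], [483.7, -310.3], [460.2, -240.1], [389.9, -268.1], [398.7, -288.6], [388.6, -296.5], [397.0, -315.9], [408.1, -314.8]]
```

View pics/w9.png

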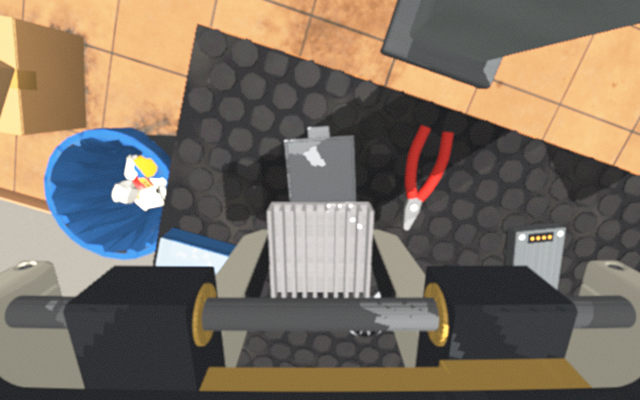

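```bash
python3 -c "
from h import *
go(440.3,-287.6,11,202.4)"
```

```text
t 22.95 tcp [ 443.3 -284.7  195. ] phi 197.7 q6 -145.5
turn -0.082 shift mm [  3.9  -1.6 184. ]
```

Call:
servo_tool(plan=[[[0,0,-0.082,0.004,-0.0015,0.02,255],[0,0,0,0,0,0.03,255],[0,0,0,0,0,0.035,255],[0,0,0,0,0,0.035,255],[0,0,0,0,0,0.03,255],[0,0,0,0,0,0.02,255],[0,0,0,0,0,0.01,255],[0,0,0,0,0,0.004,255]]])

```text
time_s: 23.62
eef_pos: [0.4396, -0.2873, 0.0097]
eef_rot: [-0.194, 0.981, 0.001, -0.001]
ft_force: [0.6, -0.6, -1.3]
finger_gap: 0.602
grasp_force: 30.0
```

Call:
servo_tool(plan=[[[0,0,0,0,0,0.0008,255],[0,0,0,0,0,0.0008,255],[0,0,0,0,0,0,255],[0,0,0,0,0,0,255],[0,0,0,0,0,0,255],[0,0,0,0,0,0,255],[0,0,0,0,0,0,255],[0,0,0,0,0,0,255]]])

```text
time_s: 24.28
eef_pos: [0.4399, -0.2885, 0.0093]
eef_rot: [-0.194, 0.981, -0.0, 0.0]
ft_force: [0.1, 0.0, -1.0]
finger_gap: 0.597
grasp_force: 30.0
```

Call:
servo_tool(plan=[[[0,0,0,0,0,0.0005,255],[0,0,0,0,0,0.0005,255],[0,0,0,0,0,0,255],[0,0,0,0,0,0,255],[0,0,0,0,0,0,255],[0,0,0,0,0,0,255],[0,0,0,0,0,0,255],[0,0,0,0,0,0,255]]])

```text
time_s: 24.95
eef_pos: [0.4399, -0.2885, 0.0091]
eef_rot: [-0.194, 0.981, -0.0, 0.0]
ft_force: [-4.5, 3.3, 14.5]
finger_gap: 0.6
grasp_force: 30.0
```

Contact; release, lift and look.

Call:
servo_tool(plan=[[[0,0,0,0,0,-0.0005,255],[0,0,0,0,0,0,90],[0,0,0,0,0,0,80],[0,0,0,0,0,0,50],[0,0,0,0,0,0,20],[0,0,0,0,0,0,20],[0,0,0,0,0,0,20],[0,0,0,0,0,0,20]]])

```text
time_s: 25.62
eef_pos: [0.4398, -0.2884, 0.0086]
eef_rot: [-0.194, 0.981, 0.0, -0.0]
ft_force: [-0.1, -0.7, 0.1]
finger_gap: 0.916
grasp_force: 0.0
```

Call:
servo_tool(plan=[[[0,0,0,0,0,-0.004,20],[0,0,0,0,0,-0.01,20],[0,0,0,0,0,-0.03,0],[0,0,0,0,0,-0.035,0],[0,0,0,0,0,-0.035,0],[0,0,0,0,0,-0.035,0],[0,0,0,0,0,-0.02,0],[0,0,0,0,0,0,0]]])

```text
time_s: 26.28
eef_pos: [0.4414, -0.2896, 0.183]
eef_rot: [-0.194, 0.981, -0.003, 0.003]
ft_force: [0.6, -0.0, 0.1]
finger_gap: 1.0
grasp_force: 0.0
```

Run:
```python
from h import *
C=look(dict(sink_tray=.006,heat_sink=.019),"w10",25)
im=cv2.imread("pics/w10.png")[80:280,200:440]; cv2.imwrite("pics/w10c.png",cv2.resize(im,None,fx=3,fy=3))
go(463,0,170,201)
```

```text
t 26.28 tcp [ 441.4 -289.6  183. ] phi 202.4 q6 -150.7
heat_sink 0.89 [298. 152. 353. 205.] [440.8, -288.2, 55.0, 56.5, 22.5] [ 440.1 -288.8]
t 26.43 tcp [ 439.4 -288.1  177.3] phi 202.4 q6 -150.7
turn 0.024 shift mm [-125.2  260.5    7.3]
```

View pics/w10c.png

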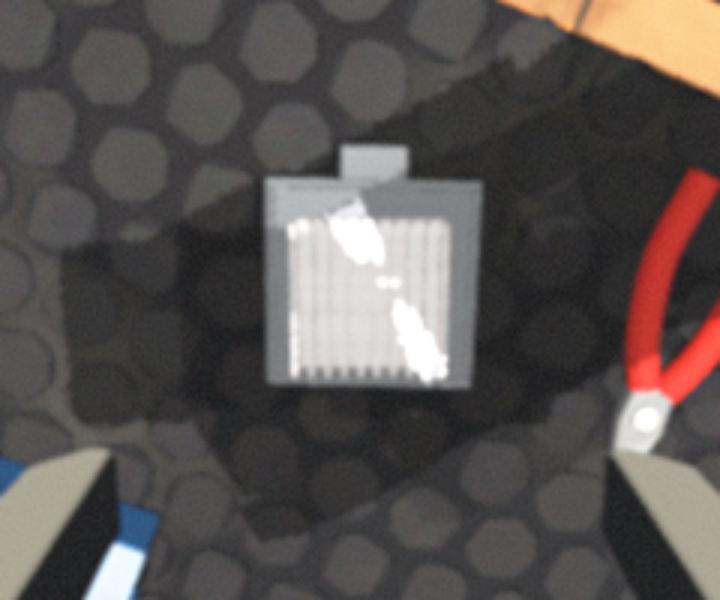

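Run:
```python
from h import *
C=look(dict(heat_sink=.019),"w11",25)
for n,z in (("sink_tray",.006),("heat_sink",.019)):
    m=nets.regions_of(n,"wrist")[0]["pixels"].astype(np.uint8)
    pts=np.vstack([c[:,0] for c in cv2.findContours(m,0,1)[0] if cv2.contourArea(c)>20])
    q=cv2.approxPolyDP(cv2.convexHull(pts),4,True)[:,0]
    print(n,q.tolist(),(p2w(C,q,z)[:,:2]*1000).round(1).tolist())
```

```text
t 26.43 tcp [ 439.4 -288.1  177.3] phi 202.4 q6 -150.7
heat_sink 0.9 [295. 155. 349. 209.] [441.0, -288.7, 56.5, 57.6, 22.4] [ 440.2 -288.9]
sink_tray [[356, 143], [352, 211], [285, 210], [285, 141], [311, 131], [330, 131]] [[389.9, -267.1], [461.3, -239.9], [489.0, -310.2], [416.7, -337.5], [396.6, -315.9], [388.9, -297.5]]
heat_sink [[343, 155], [344, 206], [295, 207], [293, 157]] [[405.4, -276.4], [455.7, -253.2], [477.0, -301.7], [427.0, -323.3]]
```

Call:
servo_tool(plan=[[[0,0,0,-0.018,0.032,0,0],[0,0,0,-0.018,0.032,0,0],[0,0,0,-0.018,0.032,0,0],[0,0,0,-0.018,0.032,0,0],[0,0,0,-0.018,0.032,0,0],[0,0,0,-0.018,0.032,0,0],[0,0,0,-0.018,0.032,0,0],[0,0,0,-0.018,0.032,0,0]]])

```text
time_s: 27.3
eef_pos: [0.4752, 0.0049, 0.1771]
eef_rot: [-0.194, 0.981, 0.0, -0.0]
ft_force: [0.8, -0.2, 0.3]
finger_gap: 1.004
grasp_force: 0.0
```

Call:
servo_tool(plan=[[[0,0,0,0,0,0,0],[0,0,0,0,0,0,0],[0,0,0,0,0,0,0],[0,0,0,0,0,0,0],[0,0,0,0,0,0,0],[0,0,0,0,0,0,0],[0,0,0,0,0,0,0],[0,0,0,0,0,0,0]]])

```text
time_s: 27.97
eef_pos: [0.4756, 0.0027, 0.1776]
eef_rot: [-0.193, 0.981, -0.0, -0.0]
ft_force: [-1.1, -0.0, -0.2]
finger_gap: 1.001
grasp_force: 0.0
```

Run:
```python
from h import *
C=look(dict(module=.018),"w12",25)
for n,z in (("module",.018),):
    m=nets.regions_of(n,"wrist")[0]["pixels"].astype(np.uint8)
    pts=np.vstack([c[:,0] for c in cv2.findContours(m,0,1)[0] if cv2.contourArea(c)>20])
    q=cv2.approxPolyDP(cv2.convexHull(pts),4,True)[:,0]
    print(n,q.tolist(),(p2w(C,q,z)[:,:2]*1000).round(1).tolist())
im=cv2.imread("pics/w12.png")[80:280,200:440]; cv2.imwrite("pics/w12c.png",cv2.resize(im,None,fx=3,fy=3))
```

```text
t 27.97 tcp [475.6   2.7 177.6] phi 202.3 q6 -117.6
module 0.89 [292. 123. 349. 235.] [479.2, 4.1, 120.1, 59.6, 23.0] [475.9   2.8]
module [[345, 126], [347, 234], [296, 236], [291, 129]] [[414.0, 4.6], [521.1, 54.0], [545.0, 2.4], [437.5, -44.7]]
```

View pics/w12c.png

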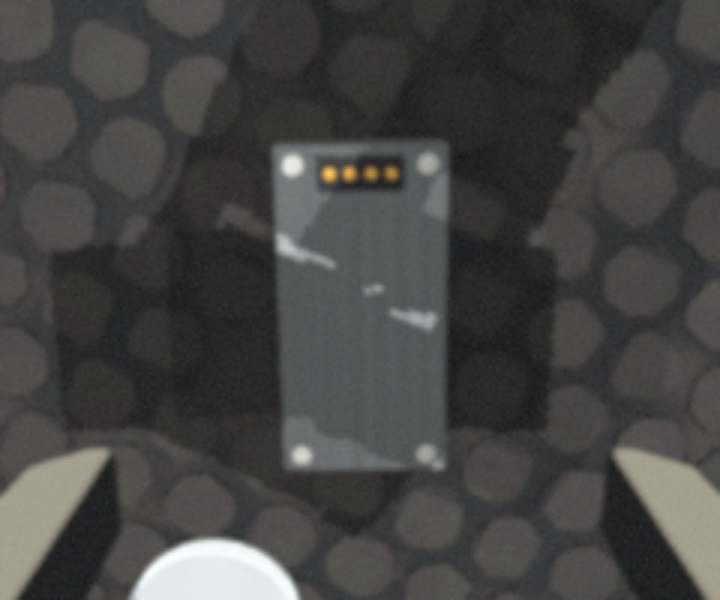

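```bash
python3 -c "
from h import *
go(479.2,4.1,5.5,203.5)"
```

```text
t 28.12 tcp [475.6   3.  177.6] phi 202.3 q6 -117.6
turn -0.02 shift mm [ -3.7  -0.4 172.1]
```

Call:
servo_tool(plan=[[[0,0,-0.02,-0.0035,-0.0005,0.02,0],[0,0,0,0,0,0.035,0],[0,0,0,0,0,0.035,0],[0,0,0,0,0,0.035,0],[0,0,0,0,0,0.025,0],[0,0,0,0,0,0.014,0],[0,0,0,0,0,0.006,0],[0,0,0,0,0,0.002,0]]], grip_force=60)

```text
time_s: 28.78
eef_pos: [0.4787, 0.004, 0.0049]
eef_rot: [-0.204, 0.979, 0.0, -0.001]
ft_force: [-0.4, -0.2, 0.7]
finger_gap: 1.001
grasp_force: 0.0
```

Call:
servo_tool(plan=[[[0,0,0,0,0,0,255],[0,0,0,0,0,0,255],[0,0,0,0,0,0,255],[0,0,0,0,0,0,255],[0,0,0,0,0,0,255],[0,0,0,0,0,0,255],[0,0,0,0,0,0,255],[0,0,0,0,0,0,255]]])

```text
time_s: 29.45
eef_pos: [0.4792, 0.004, 0.0061]
eef_rot: [-0.204, 0.979, -0.0, 0.0]
ft_force: [-1.8, 0.6, 6.8]
finger_gap: 0.638
grasp_force: 60.0
```

Call:
servo_tool(plan=[[[0,0,0,0,0,0,255],[0,0,0,0,0,-0.002,255],[0,0,0,0,0,-0.004,255],[0,0,0,0,0,-0.004,255],[0,0,0,0,0,-0.01,255],[0,0,0,0,0,0,255],[0,0,0,0,0,0,255],[0,0,0,0,0,0,255]]])

```text
time_s: 30.12
eef_pos: [0.4791, 0.004, 0.0258]
eef_rot: [-0.204, 0.979, -0.0, 0.0]
ft_force: [-0.1, 0.2, -2.5]
finger_gap: 0.64
grasp_force: 60.0
```

Call:
servo_tool(plan=[[[0,0,0,0,0,-0.015,255],[0,0,0,0,0,-0.025,255],[0,0,0,0,0,-0.025,255],[0,0,0.0995,0,0,-0.025,255],[0,0,0.0995,0,0,-0.025,255],[0,0,0.0995,0,0,-0.025,255],[0,0,0.0995,0,0,-0.025,255],[0,0,0.0995,0,0,-0.015,255]]])

```text
time_s: 30.78
eef_pos: [0.4794, 0.004, 0.2078]
eef_rot: [0.046, 0.999, -0.0, 0.001]
ft_force: [0.7, 0.3, -1.4]
finger_gap: 0.642
grasp_force: 60.0
```

Call:
servo_tool(plan=[[[0,0,0,0.005,0.0345,0,255],[0,0,0,0.005,0.0345,0,255],[0,0,0,0.005,0.0345,0,255],[0,0,0,0.005,0.0345,0,255],[0,0,0,0.005,0.0345,0,255],[0,0,0,0.005,0.0345,0,255],[0,0,0,0.005,0.0345,0,255],[0,0,0,0,0,0,255]]])

```text
time_s: 31.45
eef_pos: [0.4644, 0.2522, 0.2052]
eef_rot: [0.042, 0.999, 0.001, -0.0]
ft_force: [0.5, -0.2, -2.6]
finger_gap: 0.637
grasp_force: 60.0
```

Run:
```python
from h import *
for _ in range(3): viewer.snapshot("top")
C=look(dict(module=.21),"w13",25)
for n,z in (("module_tray",.006),):
    m=nets.regions_of(n,"wrist")[0]["pixels"].astype(np.uint8)
    c=max(cv2.findContours(m,0,1)[0],key=cv2.contourArea); q=cv2.approxPolyDP(c,4,True)[:,0]
    print(n,q.tolist(),(p2w(C,q,z)[:,:2]*1000).round(1).tolist())
```

```text
t 31.6 tcp [464.8 247.4 205.1] phi 175.0 q6 -62.1
module 0.56 [258. 140. 384. 349.] [450.4, 248.5, 62.5, 91.4, 84.6] [446.1 248.8]
module_tray [[284, 110], [287, 141], [357, 141], [357, 110], [335, 110], [331, 98], [311, 99], [305, 111]] [[390.6, 212.9], [425.2, 212.3], [432.0, 292.3], [397.6, 294.2], [395.5, 269.7], [382.3, 266.2], [381.5, 244.1], [393.7, 236.2]]
```

View pics/w13.png

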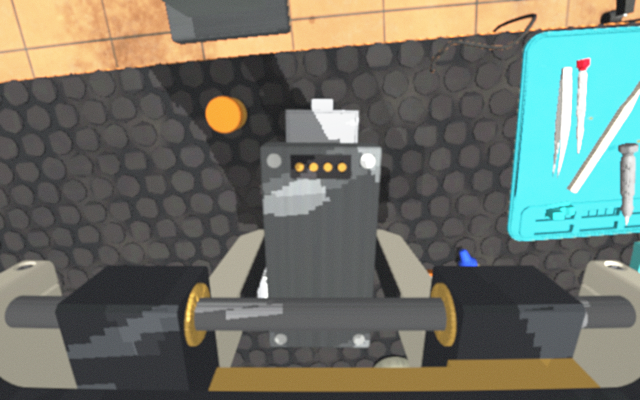

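```bash
python3 -c "
from h import *
go(465,247.7,11,175.2)"
```

```text
t 31.75 tcp [465.3 246.6 205.5] phi 174.9 q6 -62.1
turn -0.005 shift mm [  0.4   1.1 194.5]
```

Call:
servo_tool(plan=[[[0,0,-0.005,0,0.001,0.025,255],[0,0,0,0,0,0.035,255],[0,0,0,0,0,0.035,255],[0,0,0,0,0,0.035,255],[0,0,0,0,0,0.03,255],[0,0,0,0,0,0.02,255],[0,0,0,0,0,0.01,255],[0,0,0,0,0,0.0045,255]]])

```text
time_s: 32.42
eef_pos: [0.4651, 0.2477, 0.01]
eef_rot: [0.042, 0.999, -0.0, -0.001]
ft_force: [-0.1, -0.6, -1.6]
finger_gap: 0.643
grasp_force: 60.0
```

Call:
servo_tool(plan=[[[0,0,0,0,0,0.0008,255],[0,0,0,0,0,0.0007,255],[0,0,0,0,0,0,255],[0,0,0,0,0,0,255],[0,0,0,0,0,0,255],[0,0,0,0,0,0,255],[0,0,0,0,0,0,255],[0,0,0,0,0,0,255]]])

```text
time_s: 33.08
eef_pos: [0.4654, 0.2487, 0.0098]
eef_rot: [0.041, 0.999, 0.0, 0.0]
ft_force: [-0.1, -0.2, -2.7]
finger_gap: 0.638
grasp_force: 60.0
```

Call:
servo_tool(plan=[[[0,0,0,0,0,0.0005,255],[0,0,0,0,0,0,255],[0,0,0,0,0,0,255],[0,0,0,0,0,0,255],[0,0,0,0,0,0,255],[0,0,0,0,0,0,255],[0,0,0,0,0,0,255],[0,0,0,0,0,0,255]]])

```text
time_s: 33.75
eef_pos: [0.4653, 0.2486, 0.0091]
eef_rot: [0.041, 0.999, -0.0, -0.0]
ft_force: [-0.6, -1.0, -2.8]
finger_gap: 0.64
grasp_force: 60.0
```

Call:
servo_tool(plan=[[[0,0,0,0,0,0.0005,255],[0,0,0,0,0,0,255],[0,0,0,0,0,0,255],[0,0,0,0,0,0,255],[0,0,0,0,0,0,255],[0,0,0,0,0,0,255],[0,0,0,0,0,0,255],[0,0,0,0,0,0,255]]])

```text
time_s: 34.42
eef_pos: [0.4653, 0.2486, 0.0091]
eef_rot: [0.041, 0.999, 0.0, 0.0]
ft_force: [-1.6, -0.7, 4.5]
finger_gap: 0.637
grasp_force: 60.0
```

Contact; release (opening partly), lift and look.

Call:
servo_tool(plan=[[[0,0,0,0,0,0,80],[0,0,0,0,0,0,70],[0,0,0,0,0,0,40],[0,0,0,0,0,0,20],[0,0,0,0,0,0,20],[0,0,0,0,0,0,20],[0,0,0,0,0,0,20],[0,0,0,0,0,0,20]]])

```text
time_s: 35.08
eef_pos: [0.4653, 0.2486, 0.0086]
eef_rot: [0.041, 0.999, -0.0, -0.0]
ft_force: [-0.5, 0.5, -0.7]
finger_gap: 0.92
grasp_force: 0.0
```

Call:
servo_tool(plan=[[[0,0,0,0,0,-0.004,20],[0,0,0,0,0,-0.01,20],[0,0,0,0,0,-0.03,0],[0,0,0,0,0,-0.04,0],[0,0,0,0,0,-0.04,0],[0,0,0,0,0,-0.04,0],[0,0,0,0,0,-0.03,0],[0,0,0,0,0,0,0]]])

```text
time_s: 35.75
eef_pos: [0.4676, 0.2497, 0.2097]
eef_rot: [0.041, 0.999, 0.002, 0.005]
ft_force: [-0.0, 0.4, -0.2]
finger_gap: 0.998
grasp_force: 0.0
```

Call:
servo_tool(plan=[[[0,0,0,0,0,0,0],[0,0,0,0,0,0,0],[0,0,0,0,0,0,0],[0,0,0,0,0,0,0],[0,0,0,0,0,0,0],[0,0,0,0,0,0,0],[0,0,0,0,0,0,0],[0,0,0,0,0,0,0]]])

```text
time_s: 36.42
eef_pos: [0.4653, 0.2486, 0.2024]
eef_rot: [0.041, 0.999, -0.0, -0.0]
ft_force: [0.8, 0.2, 0.4]
finger_gap: 1.001
grasp_force: 0.0
```

Run:
```python
from h import *
C=look(dict(module=.021),"w14",25)
for n,z in (("module_tray",.006),("module",.021)):
  for r in nets.regions_of(n,"wrist")[:1]:
    m=r["pixels"].astype(np.uint8)
    pts=np.vstack([c[:,0] for c in cv2.findContours(m,0,1)[0] if cv2.contourArea(c)>20])
    q=cv2.approxPolyDP(cv2.convexHull(pts),4,True)[:,0]
    print(n,q.tolist(),(p2w(C,q,z)[:,:2]*1000).round(1).tolist())
im=cv2.imread("pics/w14.png")[60:290,180:460]; cv2.imwrite("pics/w14c.png",cv2.resize(im,None,fx=2.5,fy=2.5))
t=viewer.snapshot("top"); Ct=cam("top")
for n,z in (("cutters",.008),("flux_jar",.033)):
    print(n,*rect(Ct,nets.regions_of(n,"top")[0]["pixels"],z))
```

```text
t 36.42 tcp [465.3 248.6 202.4] phi 175.3 q6 -62.2
module 0.62 [289. 121. 349. 228.] [465.8, 247.4, 61.2, 121.2, 84.6] [462.3 247.9]
module_tray [[355, 110], [351, 226], [287, 226], [286, 110], [312, 98], [327, 98]] [[397.7, 292.7], [535.1, 280.8], [528.8, 202.4], [391.5, 216.4], [381.1, 246.2], [382.4, 262.7]]
module [[344, 122], [344, 224], [296, 225], [293, 123]] [[408.7, 278.7], [525.8, 271.7], [522.5, 215.2], [405.3, 224.0]]
cutters [414.9, -173.6, 44.8, 113.2, 88.6] [ 407.2 -172.5]
flux_jar [391.8, 150.7, 38.4, 33.9, 45.5] [391.9 150.9]
```

View pics/w14c.png

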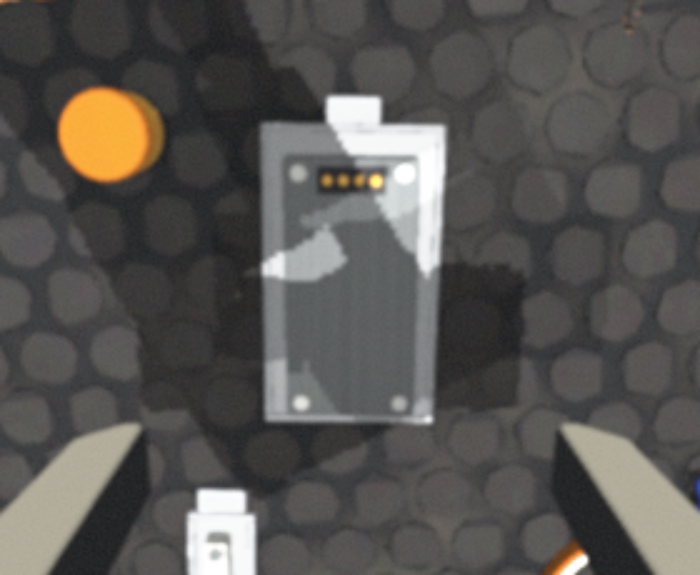

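```bash
python3 -c "
from plant import ctrl
print(ctrl.hand_in())"
```

```text
the job is handed in; nothing more can be done
None
```

I set the clamp bar, fan, heat sink and module down in that order, each in its own tray, upright and within about 3 mm of centre in the camera views. The cutters and flux jar were not touched. The job is handed in at about 37 s of the 128 s allowed; I don't have the verdict.

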